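# Unlock the hold-down bar and take the tube rack off the shaker

### The arm

A 6-joint arm with a two-finger parallel gripper is mounted at the origin on the work surface. World frame = base frame: x ahead of the robot, y to its left, z up, the work surface at z = 0. Lengths are in m, angles in rad, forces in N, time in s.
With the tool pointing down it reaches from about 0.3 to 0.775 m from the base axis. Payload 14.6 kg.
Tool frame: the origin (TCP) lies on the front face of the gripper's body, between the roots of the fingers; the fingertips stand 73 mm ahead of it and the grasp point (between the pads) lies 54 mm ahead of it (arm.nose_length is the distance from the TCP to the fingertips, in m); x points along the fingers, y is the direction in which the jaws open and shut, and the axes are right-handed (so a half turn about x gives the same grasp; the last joint's range is limited). The gripper opens to 85 mm and grips with 20 to 120 N. Pads are 22 mm wide; open, the fingers measure 114 mm over their backs; the gripper's body (76 mm by 85 mm) begins 54 mm behind the grasp point. The pads swing forward as they close: fully open they stand 13 mm farther back than shut.
Start: joints at [-0.067, 0.3, 1.521, -0, 1.321, -0.067], TCP at [0.55, -0, 0.304] pointing down, gripper open.
Joint ranges: [-3.03, 3.03], [-0.79, 2.21], [0.23, 2.52], [-1.04, 4.18], [0, 3.07], [-2.55, 2.55]. Speed limits (rad/s): [2.22, 2.22, 2.57, 3.14, 3.14, 3.14].

### API

Orientations are given as a unit quaternion [x, y, z, w].
In Python, from rig import status, camera, get_calibration, arm, silhouettes, mark_of gives the robot as it stands.
- The arm moves only by the tool step_arm, never from a script. Its arguments are lists of equal length, an entry for each row: "travel": the shift along the tool's x, y, z in mm, a list of three; "twist": the turn about the tool's x in rad; "claw": the opening, from 0 (shut) to 1 (fully open). A call has 1 to 12 rows; each row is the pose to reach, as a shift and turn from the pose commanded when the call began, along the tool's axes at that moment; what a row does not reach only later rows make up. A row lasts 1/10 s, in which the tool goes at most 50 mm and 8.59 degrees, less where a joint would pass 70% of its speed; a pose out of reach is approached as far as the arm can. A call with a gripper value outside its range is refused whole. The fingers move at their own pace and stop on an object; "squeeze" is the grip in N (left out, the last holds). Time passes only in rows, so rows that repeat a pose let the fingers close. It gives the time, the measured TCP pose, the force and the opening at its end, in the units of the state.
- status.state(): the state, without advancing time (a new reading comes with each control period).
- camera(name): name is "scene" or "side" or "wrist"; returns (picture, depth): 420x560x3 uint8, red, green, blue; 420x560 float32, m along the optical axis (not along the pixel's ray), 0 where there is no reading.
- get_calibration(name): a dict with "camera_matrix" (3x3 intrinsics, pixels), "xyz" and "attitude" of the camera in the world; the wrist camera has in their place "mount" (4x4, takes a point from camera to tool coordinates, whose origin is the TCP and whose axes are the tool frame's). Camera axes: x right, y up, looking along -z (the intrinsics and any distortion apply to the point x, -y, -z); pixel columns grow to the right and rows downward; lengths in m; the calibration is good to about 2 mm. A picture is of the moment at which its call begins: read the wrist's pose just before it. get_calibration takes no time and is no camera call.
- arm.close_job(): hands the job in, once; it reports no verdict.
Trained networks look in the newest picture that a camera, given by its name, has taken for a name from the list of things; names that differ only in an ending like _2 or _b are one class to them, and where a whole thing is asked for, a point or a joint stands for the part that bears it (a point fixed in the world has none). Each returns a list of dicts, best first, with "confidence" (0 to 1); they miss things now and then, are a little off and sometimes report something else, mostly with a low value. They report only what shows in the picture. A call takes as long as a camera call. They do not tell look-alikes from the thing itself.
- silhouettes(label, camera): "pixels" (420x560 bool, what is visible of it) and "box" ([left, top, width, height] in pixels, round what is visible of it).
- mark_of(label, camera): "at" ([column, row] in pixels: a listed point, or the origin of a listed thing).
The state is a dict: "time": time; "joint_pos": joint angles; "qvel": joint speeds; "tau": joint torques, N m; "eef_pos": TCP position; "eef_rot": TCP orientation; "ft_force": force on the tool from outside, world axes, zero at the start; "torque": the same for the moment, N m; "opening": finger opening in m.
Only numpy, scipy, OpenCV 4.12 (cv2) and the standard library are available. Lean on these libraries where they do the work, as an engineer would, in place of code of your own. Each camera call takes 0.05 s, during which the arm holds its last target.

### The job

The tube rack is clamped on the bench shaker. Slide the safety tab off the end of the hold-down bar, swing the bar right up and leave it standing open, then lift the tube rack out and set it down gently, upright and flat on the floor of the shallow tray beside the shaker. Do not force the bar, drop or tip the rack, or disturb the tip box, bottle and jar.

Things in the scene. Friction and masses are not known exactly. Their poses are not given: they have to be found in the camera images.
- shaker: Fixed bench shaker: white housing 250 x 200 mm, platform top 66 mm above the bench. Origin on the bench under the rack seat's centre, z up; x runs along the bar from the latch and tab (-x, front) to the hinge (+x). Left or right of the centre line, the tray opposite. The seat's rim is 8 mm high, 70 mm wide (y) outside. Latch pedestal under the tab: x -147 to -92, 40 wide, top at 127 mm.
- tab_grip (a point): Pinch point in the black upright fin of the safety tab: fin 20 mm along the shaker's x, 14 mm across (y), its top 20 mm above this point. Its foot, a steel plate 26 mm wide, top 23 mm below this point, reaches 30 mm towards +x, over the bar's end. At tab joint 0 it is at x -102, y 0, 158 mm above the bench (shaker frame), 42 mm from the bar's handle.
- tab (a joint): Travel of the safety tab in m: 0 fully over the bar, growing as it slides along the shaker's -x, off the bar; stop at 0.030. Below 0.014 it overlaps the bar's end and the bar cannot lift. Stays where it is left (friction about 1.5 N). Starts at 0 to 0.006.
- bar_grip (a point): Centre of the bar's handle: a black round crosspiece, 14 mm diameter, 38 mm long along the shaker's y, on a short stem, 18 mm above the top face of the bar near its free end. Bar down: x -60, y 0, 145 mm above the bench (shaker frame). The flat steel bar is 166 mm long, 16 mm wide, 8 mm thick.
- bar_hinge (a point): Point on the bar's hinge axis (fixed): shaker frame x +80 mm, 123 mm above the bench; the axis runs along the shaker's y. The handle's centre lies 140 mm towards -x and 22 mm above it when the bar is down.
- bar (a joint): Angle of the hold-down bar in rad: 0 lying just above the rack, growing as the handle end swings up and over towards +x; 1.57 upright, stop at 2.0. The stiff hinge keeps the bar wherever it is left (about 0.16 N m, some 1.5 to 2 N at the handle). Starts at 0.
- rack_center (a point): Centre, half-way up, of the white plastic tube rack: 90 mm long (its x), 54 mm wide (its y), 50 mm high, about 0.2 kg, with two rows of four capped tubes fixed in it whose caps stand 11 mm above its top. It starts in the shaker's seat, its long side along the bar, its underside 66 mm above the bench, top 3 mm below the bar. z is up.
- tray: Shallow open tray of plain steel, fixed to the bench: 150 (x) x 122 (y) mm outside, 10 mm high, walls and floor 5 mm thick. Origin at the centre of its underside, on the bench; z up.
- tip_box: Bystander: white box of pipette tips, 80 x 115 x 56 mm, loose, to the robot's right. Origin at the centre of its underside.
- bottle: Bystander: amber bottle with a white cap, 66 mm diameter, 140 mm high, loose, beyond the work. Origin at the centre of its underside.
- jar: Bystander: white jar with a grey cap, 60 mm diameter, 80 mm high, loose, to the robot's left. Origin at the centre of its underside.
There are look-alikes about, which are no part of the job. Leave any green or red look-alike of the part that bears rack_center alone.

How it is judged:
By the outcome, as a careful person would: the job done as asked, in the order asked, and still so for the second after the job is handed in, with the robot touching nothing.
It also fails if it takes over 64 s, if anything falls off the work surface, if the arm or the gripper's body presses on something with over 40 N, if the wrist force passes 120 N, or if a joint passes its speed limit or range.

## Working session

There is one attempt and no reset: what is moved stays moved. The work goes in short steps, Python scripts to look and compute and a tool call to move; the robot and the scene stay as the last step left them, time stands still between calls to the robot, and variables do not carry over. Pictures are saved under pics/ and viewed, and the job is handed in when it is done.

Besides the shell and the picture viewer there is one more tool, called after "Request:" by a JSON object that holds its "api" and its "payload", one argument or row to a line. step_arm: Moves the arm, as the interface text tells. Its arguments: {"type":"object","properties":{"travel":{"type":"array"},"twist":{"type":"array"},"claw":{"type":"array"},"squeeze":{"type":"number"}},"required":["travel","twist","claw"]}

```bash
mkdir -p pics; ls
cat > h.py <<'E'
import numpy as np, cv2
from rig import status, camera, get_calibration, arm, silhouettes, mark_of
from scipy.spatial.transform import Rotation as R
def cal(n,st=None):
    c=get_calibration(n); K=np.array(c["camera_matrix"])
    if n=="wrist":
        M=np.array(c["mount"]); T=np.eye(4); T[:3,:3]=R.from_quat(st["eef_rot"]).as_matrix(); T[:3,3]=st["eef_pos"]
        return K,T@M
    T=np.eye(4); a=np.array(c["attitude"])
    T[:3,:3]=R.from_quat(a).as_matrix() if a.size==4 else a
    T[:3,3]=c["xyz"]; return K,T
def world(K,T,u,v,d):
    p=np.array([(u-K[0,2])/K[0,0]*d,-(v-K[1,2])/K[1,1]*d,-d,1]); return (T@p)[:3]
def rayz(K,T,u,v,z):
    o=T[:3,3]; r=world(K,T,u,v,1)-o; return o+r*(z-o[2])/r[2]
def proj(K,T,p):
    q=np.linalg.inv(T)@np.append(p,1); return np.array([K[0,2]+K[0,0]*q[0]/-q[2],K[1,2]+K[1,1]*(-q[1])/-q[2]])
def save(n,im): cv2.imwrite("pics/"+n,im[:,:,::-1])
E
python3 - <<'E'
from h import *
st=status.state();print(st)
print(get_calibration("scene"),get_calibration("wrist"))
for n in ["scene","side","wrist"]:
    im,d=camera(n); save(n+"0.png",im); np.savez("pics/%s0.npz"%n,im=im,d=d)
    K,T=cal(n,st)
    for l in ["shaker","tab_grip","bar_grip","bar_hinge","rack_center","tray","tip_box","bottle","jar"]:
        for m in mark_of(l,n)[:3]:
            u,v=m["at"]; iu,iv=int(round(u)),int(round(v))
            dd=d[iv,iu] if 0<=iv<420 and 0<=iu<560 else 0
            print(n,l,np.round(m["at"],1),round(m["confidence"],2),np.round(world(K,T,u,v,dd),3) if dd else None)
E
```

```text
pics
{'time': 0.0, 'joint_pos': array([-6.65935836e-02,  3.00479976e-01,  1.52163113e+00, -1.71156316e-05,
        1.32069031e+00, -6.66004651e-02]), 'qvel': array([ 0.00125414,  0.00062184, -0.00068644, -0.0022842 ,  0.00265017,
        0.00099144]), 'tau': array([ 2.33377898e-03, -5.43485534e+01, -3.61782753e+01,  2.82532977e-05,
        4.14875918e-03, -3.55991256e-05]), 'eef_pos': array([5.49836779e-01, 8.61921944e-06, 3.03295218e-01]), 'eef_rot': array([ 0.4997113 ,  0.50032046, -0.50028295,  0.49968492]), 'ft_force': array([-0.23499481,  0.03458222, -0.71695432]), 'torque': array([-0.02972089, -0.06871929,  0.0347925 ]), 'opening': 0.08546054589329106}
{'camera_matrix': array([[475.44859114,   0.        , 279.1191612 ],
       [  0.        , 475.44859114, 211.18293692],
       [  0.        ,   0.        ,   1.        ]]), 'xyz': array([ 1.65023166, -0.50764493,  1.33593612]), 'attitude': array([0.31536775, 0.20019175, 0.49353629, 0.78542242])} {'camera_matrix': array([[342.48988913,   0.        , 278.14633303],
       [  0.        , 342.48988913, 211.33836267],
       [  0.    
[... 1339 characters left out ...]
6 -0.136  0.005]
side tip_box [324.9 159. ] 0.63 [ 0.428 -0.435  0.043]
side tip_box [306.4 359.5] 0.27 [0.461 0.507 0.05 ]
side bottle [228.2 241.5] 0.65 [0.765 0.045 0.001]
side bottle [301.3 229.6] 0.58 [0.501 0.111 0.151]
side jar [306.6 358.5] 0.9 [0.46  0.508 0.057]
wrist shaker [286.3  44. ] 0.91 [0.553 0.114 0.126]
wrist tab_grip [129.4  74.1] 0.59 [0.468 0.091 0.175]
wrist bar_grip [202.7  45.1] 0.63 [0.504 0.109 0.152]
wrist rack_center [295.2  23.4] 0.89 [0.559 0.126 0.126]
wrist tray [278.4 297.7] 0.97 [ 0.548 -0.148  0.004]
wrist tip_box [498.8 155.6] 0.31 [0.754 0.031 0.053]
wrist tip_box [203.5  45.5] 0.29 [0.504 0.109 0.151]
wrist bottle [497.8 155.5] 0.74 [0.754 0.031 0.051]
```

Run:
```python
import cv2
s=cv2.imread("pics/scene0.png"); cv2.imwrite("pics/sc_crop.png",cv2.resize(s[130:320,200:420],None,fx=3.6,fy=3.15,interpolation=2))
s=cv2.imread("pics/side0.png"); cv2.imwrite("pics/si_crop.png",cv2.resize(s[140:340,180:400],None,fx=3,fy=3,interpolation=2))
```

```text
(no output)
```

View pics/sc_crop.png

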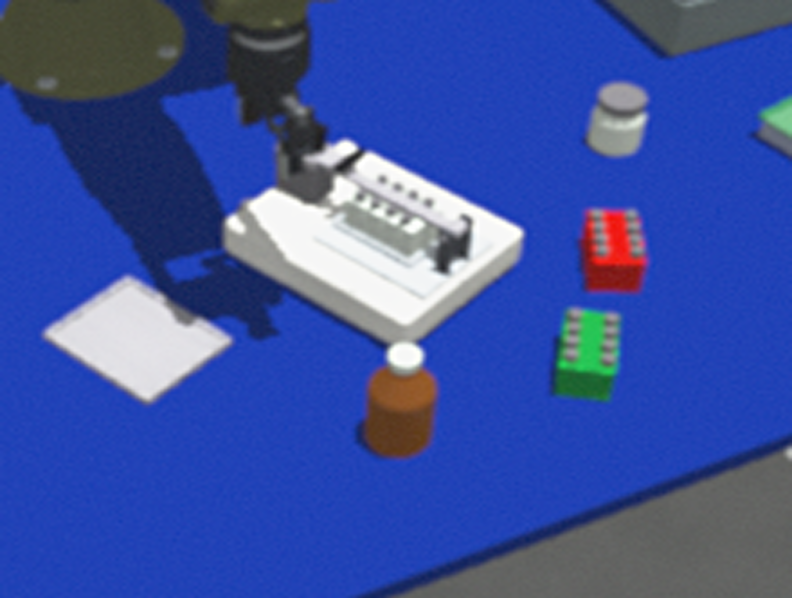

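View pics/si_crop.png

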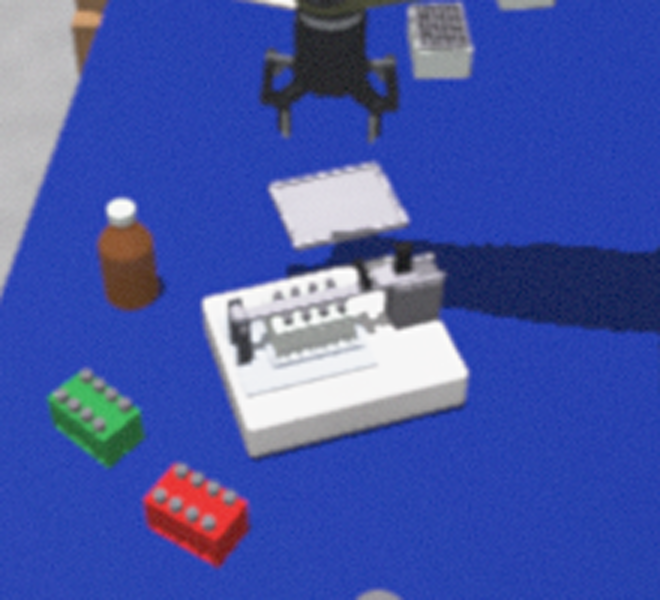

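View pics/wrist0.png

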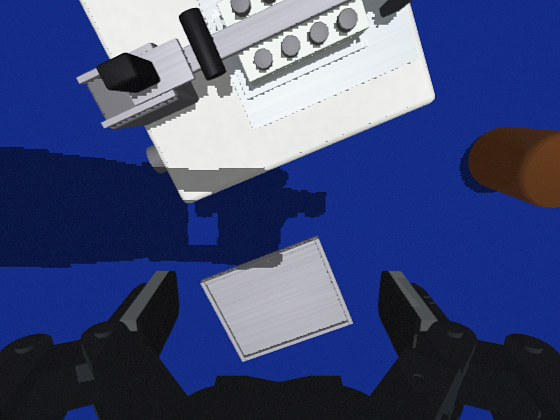

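View pics/scene0.png

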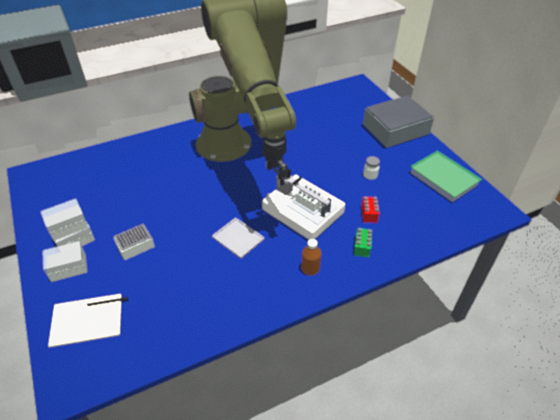

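The rack meant is the white one under the bar (wrist image about (295,30), scene (305,199)). The red one (scene (370,208)) and green one (scene (364,241)) stand loose behind the shaker and are the look-alikes. The tray is the grey plate at scene (239,235). I'll go above the shaker with the jaws turned across the bar and measure there.

Request:
{"api": "step_arm", "payload": {
  "travel": [
    [-5, 1, -20],
    [-10, 3, -45],
    [-15, 5, -70],
    [-20, 7, -95],
    [-20, 8, -115],
    [-20, 9, -133],
    [-20, 9, -133],
    [-20, 9, -133],
    [-20, 9, -133],
    [-20, 9, -133],
    [-20, 9, -133],
    [-20, 9, -133]
  ],
  "twist": [-0.14, -0.29, -0.43, -0.58, -0.72, -0.87, -1.01, -1.16, -1.3, -1.45, -1.59, -1.74],
  "claw": [1, 1, 1, 1, 1, 1, 1, 1, 1, 1, 1, 0.75]
}}

```text
time: 2.7
eef_pos: [0.559, 0.133, 0.3238]
eef_rot: [-0.062, 0.704, 0.062, 0.704]
ft_force: [0.7, -0.1, -0.6]
opening: 0.0733
```

Request:
{"api": "step_arm", "payload": {
  "travel": [
    [0, 0, 0],
    [0, 0, 0],
    [0, 0, 0],
    [0, 0, 0]
  ],
  "twist": [-0.14, -0.25, -0.25, -0.25],
  "claw": [0.75, 0.75, 0.75, 0.75]
}}

```text
time: 3.1
eef_pos: [0.559, 0.133, 0.3238]
eef_rot: [-0.146, 0.692, 0.146, 0.692]
ft_force: [-0.2, -0.7, -0.1]
opening: 0.0638
```

Run:
```python
from h import *
st=status.state();print(st["eef_pos"],R.from_quat(st["eef_rot"]).as_matrix().round(3),st["joint_pos"],st["opening"])
n="wrist"
im,d=camera(n); save("w1.png",im); np.savez("pics/w1.npz",im=im,d=d,p=st["eef_pos"],q=st["eef_rot"])
K,T=cal(n,st)
for l in ["shaker","tab_grip","bar_grip","bar_hinge","rack_center","tray"]:
    for m in mark_of(l,n)[:2]:
        u,v=m["at"]; iu,iv=int(round(u)),int(round(v)); dd=d[iv,iu] if 0<=iv<420 and 0<=iu<560 else 0
        print(l,np.round(m["at"],1),round(m["confidence"],2),np.round(world(K,T,u,v,dd),3) if dd else None)
```

```text
[0.55898351 0.13300824 0.32384951] [[-0.    -0.404  0.915]
 [ 0.     0.915  0.404]
 [-1.     0.    -0.   ]] [ 1.69856814e-01  3.40817773e-01  1.42061065e+00  1.69189189e-05
  1.38023883e+00 -1.81680742e+00] 0.06382280520532663
shaker [276.3 176. ] 0.82 [0.538 0.123 0.128]
tab_grip [282.6  60.8] 0.63 [0.465 0.095 0.176]
bar_grip [279.3 133.1] 0.73 [0.505 0.111 0.152]
bar_hinge [271.8 290.5] 0.82 [0.63  0.159 0.131]
rack_center [281.1 193.9] 0.89 [0.549 0.132 0.128]
rack_center [405.2 320.3] 0.81 [0.53  0.163 0.306]
tray [37. 56.] 0.57 [ 0.544 -0.147  0.006]
```

View pics/w1.png

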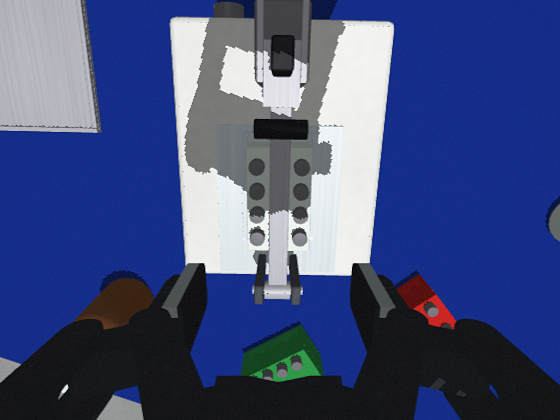

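Run:
```python
from h import *
f=np.load("pics/w1.npz"); im,d=f["im"],f["d"]; K,T=cal("wrist",dict(eef_pos=f["p"],eef_rot=f["q"]))
v,u=np.mgrid[:420,:560]
P=np.stack([(u-K[0,2])/K[0,0]*d,-(v-K[1,2])/K[1,1]*d,-d,np.ones_like(d)],-1)@T.T
P=P[...,:3]; np.save("pics/w1P.npy",P)
g=im.max(-1)
def box(m):
    p=P[m]; o=np.array([.559,.133]); X=np.array([.915,.404]);Y=np.array([-.404,.915])
    q=(p[:,:2]-o)@np.c_[X,Y]; return q,p[:,2]
for nm,zl,zh,roi in [("handle",.147,.156,(110,145,240,320)),("fin",.172,.185,(20,90,260,305)),("barTop",.122,.135,(80,290,255,300)),("housing",.06,.072,(0,290,150,410)),("caps",.110,.135,(140,260,240,320))]:
    m=(P[...,2]>zl)&(P[...,2]<zh)&(d>0); r=np.zeros_like(m); r[roi[0]:roi[1],roi[2]:roi[3]]=1; m&=r
    q,z=box(m); print(nm,m.sum(),"x",np.percentile(q[:,0],[1,50,99]).round(4),"y",np.percentile(q[:,1],[1,50,99]).round(4),"z",np.percentile(z,[5,50,95]).round(4))
    if nm!="caps": print(cv2.minAreaRect((q*1000).astype(np.float32)))
# bar centreline vs rows
for row in range(150,285,15):
    cols=[c for c in range(255,300) if .122<P[row,c,2]<.131]
    if cols:
        q,z=box((v==row)&np.isin(u,cols)&(P[...,2]>.122)&(P[...,2]<.131)); print(row,cols[0],cols[-1],q.mean(0).round(4),z.mean().round(4))
```

```text
handle 1045 x [-0.067  -0.0612 -0.0541] y [-0.0159  0.0027  0.0213] z [0.1482 0.1513 0.153 ]
((-60.858036041259766, 2.7453746795654297), (37.650169372558594, 13.606711387634277), 89.16525268554688)
fin 863 x [-0.1156 -0.1058 -0.0962] y [-0.0035  0.0035  0.0101] z [0.1736 0.1751 0.1764]
((-105.86659240722656, 3.2718381881713867), (20.066268920898438, 13.761406898498535), 0.6101599335670471)
barTop 4605 x [-0.0927 -0.0005  0.0745] y [-0.018   0.0007  0.0177] z [0.1259 0.1274 0.1343]
((-8.554252624511719, 1.3252220153808594), (38.764652252197266, 171.5908203125), 88.92117309570312)
housing 26686 x [-0.1444 -0.0455  0.0889] y [-0.0916  0.0192  0.0967] z [0.0601 0.061  0.0671]
((-25.961288452148438, 2.0921401977539062), (195.5520477294922, 245.1197509765625), 88.81083679199219)
caps 6971 x [-0.0492 -0.0053  0.0449] y [-0.025   0.0015  0.0277] z [0.1155 0.1264 0.1282]
150 270 290 [-0.0439  0.0022] 0.1274
165 255 299 [-0.0323 -0.0004] 0.1271
180 270 289 [-0.0204  0.0019] 0.1274
195 255 299 [-0.0081  0.    ] 0.1274
210 255 299 [ 0.0045 -0.0004] 0.1272
225 269 288 [0.0174 0.0011] 0.1272
240 255 299 [ 0.0306 -0.0007] 0.1273
255 269 287 [0.0443 0.0007] 0.1272
270 269 286 [0.0582 0.0003] 0.1275
```

Run:
```python
import numpy as np
P=np.load("pics/w1P.npy")
for r in (20,40,60,75): print(r,[(c,int(P[r,c,2]*1000)) for c in range(240,326,4)])
```

```text
20 [(240, 59), (244, 58), (248, 59), (252, 59), (256, 126), (260, 133), (264, 126), (268, 126), (272, 126), (276, 126), (280, 127), (284, 126), (288, 126), (292, 129), (296, 127), (300, 126), (304, 135), (308, 134), (312, 58), (316, 57), (320, 56), (324, 54)]
40 [(240, 60), (244, 61), (248, 59), (252, 60), (256, 127), (260, 133), (264, 135), (268, 136), (272, 174), (276, 174), (280, 175), (284, 175), (288, 175), (292, 174), (296, 136), (300, 134), (304, 133), (308, 126), (312, 62), (316, 58), (320, 60), (324, 59)]
60 [(240, 60), (244, 59), (248, 60), (252, 60), (256, 127), (260, 134), (264, 134), (268, 134), (272, 175), (276, 174), (280, 175), (284, 174), (288, 174), (292, 173), (296, 135), (300, 135), (304, 134), (308, 125), (312, 60), (316, 60), (320, 59), (324, 59)]
75 [(240, 60), (244, 60), (248, 60), (252, 59), (256, 127), (260, 132), (264, 135), (268, 135), (272, 135), (276, 149), (280, 149), (284, 152), (288, 150), (292, 135), (296, 136), (300, 134), (304, 132), (308, 127), (312, 60), (316, 60), (320, 60), (324, 60)]
```

Request:
{"api": "step_arm", "payload": {
  "travel": [
    [5, 1, -30],
    [10, 2, -60],
    [15, 3, -85],
    [25, 3.3, -106],
    [45, 3.3, -106],
    [65, 3.3, -106],
    [85, 3.3, -106],
    [98, 3.3, -106],
    [107, 3.3, -106],
    [107, 3.3, -106],
    [107, 3.3, -106],
    [107, 3.3, -106]
  ],
  "twist": [0.02, 0.02, 0.02, 0.02, 0.02, 0.02, 0.02, 0.02, 0.02, 0.02, 0.02, 0.02],
  "claw": [0.65, 0.65, 0.65, 0.65, 0.65, 0.65, 0.65, 0.65, 0.65, 0.65, 0.5, 0.3],
  "squeeze": 20
}}

```text
time: 4.65
eef_pos: [0.4611, 0.0929, 0.2176]
eef_rot: [-0.14, 0.693, 0.14, 0.694]
ft_force: [0.1, -0.1, -1.4]
opening: 0.0292
```

Request:
{"api": "step_arm", "payload": {
  "travel": [
    [0, 0, 0],
    [0, 0, 0],
    [0, 0, 0],
    [0, 0, 0],
    [0, 0, 0],
    [0, 0, 0],
    [0, 0, 0]
  ],
  "twist": [0, 0, 0, 0, 0, 0, 0],
  "claw": [0.2, 0.1, 0.1, 0, 0, 0, 0]
}}

```text
time: 5.35
eef_pos: [0.4611, 0.0927, 0.2175]
eef_rot: [-0.14, 0.693, 0.14, 0.693]
ft_force: [0.3, -4.1, 5.8]
opening: 0.0137
```

Request:
{"api": "step_arm", "payload": {
  "travel": [
    [0, 0, -4],
    [0, 0, -8],
    [0, 0, -12],
    [0, 0, -16],
    [0, 0, -20],
    [0, 0, -23],
    [0, 0, -23],
    [0, 0, -23]
  ],
  "twist": [0, 0, 0, 0, 0, 0, 0, 0],
  "claw": [0, 0, 0, 0, 0, 0, 0, 0]
}}

```text
time: 6.15
eef_pos: [0.4397, 0.0837, 0.2175]
eef_rot: [-0.14, 0.693, 0.14, 0.693]
ft_force: [1.0, -3.2, 7.7]
opening: 0.0135
```

Request:
{"api": "step_arm", "payload": {
  "travel": [
    [0, 0, 0],
    [0, 0, 0],
    [0, 0, 0],
    [0, 0, 0],
    [-20, 0, 0],
    [-45, 0, 0],
    [-70, 0, 0],
    [-100, 0, 20],
    [-100, 0, 45],
    [-100, 0, 65],
    [-100, 0, 65]
  ],
  "twist": [0, 0, 0, 0, 0, 0, 0, 0, 0, 0, 0],
  "claw": [0.3, 0.6, 0.7, 0.7, 0.7, 0.7, 0.7, 0.7, 0.7, 0.7, 0.7]
}}

```text
time: 7.25
eef_pos: [0.5006, 0.1098, 0.3164]
eef_rot: [-0.14, 0.693, 0.14, 0.693]
ft_force: [0.7, 0.1, 0.3]
opening: 0.0596
```

```bash
cat > m.py <<'E'
from h import *
import sys
st=status.state();print(st["eef_pos"].round(4),st["ft_force"].round(1),st["opening"],st["time"])
im,d=camera("wrist"); save(sys.argv[1]+".png",im); K,T=cal("wrist",st)
v,u=np.mgrid[:420,:560]
P=(np.stack([(u-K[0,2])/K[0,0]*d,-(v-K[1,2])/K[1,1]*d,-d,np.ones_like(d)],-1)@T.T)[...,:3]
np.savez("pics/"+sys.argv[1]+".npz",im=im,d=d,P=P,p=st["eef_pos"],q=st["eef_rot"])
E
python3 m.py w2
python3 - <<'E'
from h import *
f=np.load("pics/w2.npz"); P=f["P"]; o=f["p"][:2]; M=R.from_quat(f["q"]).as_matrix(); q=(P[...,:2]-o)@np.c_[M[:2,2],M[:2,1]]
Z=P[...,2]
for nm,zl,zh,lim in [("fin",.17,.185,(-.12,.0,-.04,.04)),("handle",.147,.156,(-.03,.06,-.04,.04))]:
    m=(Z>zl)&(Z<zh)&(q[...,0]>lim[0])&(q[...,0]<lim[1])&(abs(q[...,1])<.04)
    print(nm,m.sum(),cv2.minAreaRect((q[m]*1000).astype(np.float32)),np.median(Z[m]))
E
```

```text
[0.5006 0.1098 0.3164] [0.7 0.1 0.3] 0.059589135095935185 7.25
fin 783 ((-66.60663604736328, 0.357053279876709), (19.316890716552734, 13.942893981933594), 0.5350809693336487) 0.1751596198326434
handle 908 ((1.7163782119750977, 0.316436767578125), (37.30314636230469, 13.160334587097168), 89.98246002197266) 0.15124183158471433
```

View pics/w2.png

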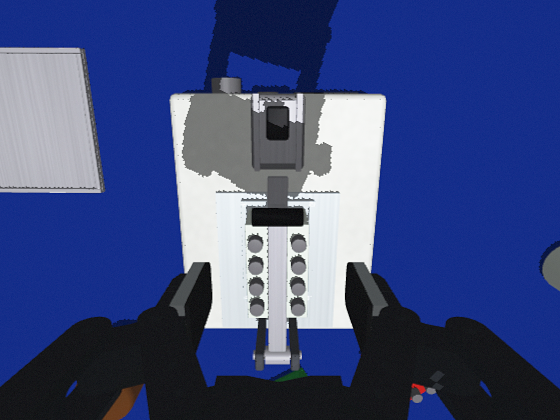

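Request:
{"api": "step_arm", "payload": {
  "travel": [
    [20, 0.3, 1.7],
    [45, 0.3, 1.7],
    [70, 0.3, 1.7],
    [95, 0.3, 1.7],
    [108, 0.3, 1.7],
    [115, 0.3, 1.7],
    [115, 0.3, 1.7],
    [115, 0.3, 1.7],
    [115, 0.3, 1.7],
    [115, 0.3, 1.7],
    [115, 0.3, 1.7],
    [115, 0.3, 1.7]
  ],
  "twist": [0, 0, 0, 0, 0, 0, 0, 0, 0, 0, 0, 0],
  "claw": [0.7, 0.7, 0.7, 0.7, 0.7, 0.7, 0.7, 0.55, 0.45, 0.4, 0.35, 0.35],
  "squeeze": 20
}}

```text
time: 8.5
eef_pos: [0.5014, 0.1097, 0.203]
eef_rot: [-0.141, 0.692, 0.14, 0.694]
ft_force: [-0.8, -5.9, 4.1]
opening: 0.0374
```

```bash
python3 m.py w3
```

```text
[0.5014 0.1097 0.203 ] [-0.8 -5.9  4.1] 0.03738721274759746 8.5
```

View pics/w3.png

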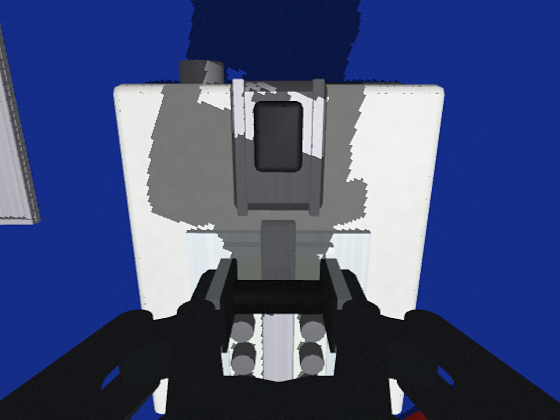

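The pads hold both ends of the handle, around (228,290) and (330,290). I'll start along the arc and check the force.

Request:
{"api": "step_arm", "payload": {
  "travel": [
    [0, 0, 0],
    [-7, 0, 1.3],
    [-13.9, 0, 2.9],
    [-20.7, 0, 4.9],
    [-27.4, 0, 7.2],
    [-34, 0, 9.9]
  ],
  "twist": [0, 0, 0, 0, 0, 0],
  "claw": [0.3, 0.3, 0.3, 0.3, 0.3, 0.3]
}}

```text
time: 9.15
eef_pos: [0.5104, 0.1134, 0.2366]
eef_rot: [-0.141, 0.693, 0.14, 0.693]
ft_force: [3.5, -5.0, -3.3]
opening: 0.0375
```

Request:
{"api": "step_arm", "payload": {
  "travel": [
    [-6.4, 0, 2.9],
    [-18.8, 0, 9.7],
    [-30.4, 0, 17.8],
    [-41.2, 0, 27],
    [-51, 0, 37.2],
    [-59.8, 0, 48.3],
    [-67.3, 0, 60.3],
    [-73.7, 0, 73],
    [-78.7, 0, 86.2],
    [-82.5, 0, 99.9]
  ],
  "twist": [0, 0, 0, 0, 0, 0, 0, 0, 0, 0],
  "claw": [0.3, 0.3, 0.3, 0.3, 0.3, 0.3, 0.3, 0.3, 0.3, 0.3]
}}

```text
time: 10.15
eef_pos: [0.6027, 0.1522, 0.3198]
eef_rot: [-0.14, 0.693, 0.139, 0.694]
ft_force: [-0.2, -7.1, 0.9]
opening: 0.0375
```

Request:
{"api": "step_arm", "payload": {
  "travel": [
    [-2.3, 0, 14],
    [-3.2, 0, 28.1],
    [-2.7, 0, 42.2],
    [-0.8, 0, 56.3],
    [2.5, 0, 70.1],
    [4.7, 0, 76.8],
    [4.7, 0, 76.8],
    [4.7, 0, 76.8]
  ],
  "twist": [0, 0, 0, 0, 0, 0, 0, 0],
  "claw": [0.3, 0.3, 0.3, 0.3, 0.3, 0.3, 0.3, 0.3]
}}

```text
time: 10.95
eef_pos: [0.6737, 0.182, 0.316]
eef_rot: [-0.14, 0.691, 0.14, 0.695]
ft_force: [4.7, -3.3, 7.9]
opening: 0.0373
```

```bash
python3 m.py w4
python3 - <<'E'
from h import *
im,d=camera("side"); cv2.imwrite("pics/s4.png",cv2.resize(im[140:340,180:400,::-1],None,fx=3,fy=3,interpolation=2))
E
```

```text
[0.6737 0.182  0.316 ] [ 4.7 -3.3  7.9] 0.03726667256442451 10.95
```

View pics/w4.png

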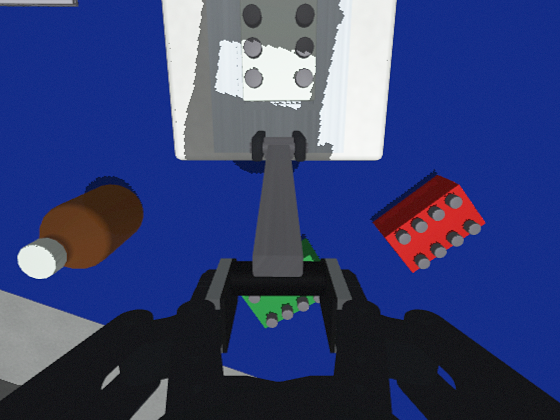

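View pics/s4.png

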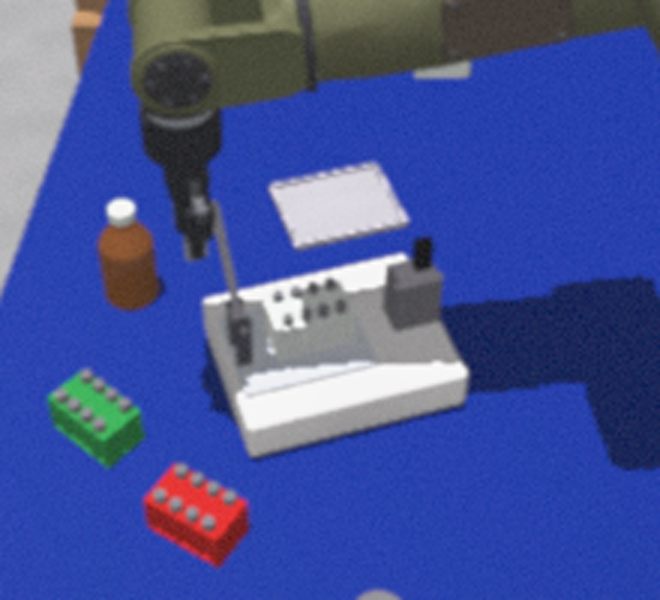

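Request:
{"api": "step_arm", "payload": {
  "travel": [
    [0, 0, 0],
    [0, 0, 0],
    [0, 0, 0],
    [0, 0, 0],
    [-20, 0, 0],
    [-45, 0, 0],
    [-70, 0, 0],
    [-90, 0, 0],
    [-92, 0, -30],
    [-92, 0, -65],
    [-92, 0, -100],
    [-92, 0, -127]
  ],
  "twist": [0, 0, 0, 0, 0, 0, 0, 0, 0, 0, 0, 0],
  "claw": [0.5, 0.6, 0.7, 0.7, 0.7, 0.7, 0.7, 0.7, 1, 1, 1, 1]
}}

```text
time: 12.25
eef_pos: [0.5542, 0.1328, 0.4058]
eef_rot: [-0.14, 0.693, 0.14, 0.693]
ft_force: [1.5, 0.1, 0.5]
opening: 0.0852
```

Request:
{"api": "step_arm", "payload": {
  "travel": [
    [0, 0, 0],
    [0, 0, 0],
    [0, 0, 0]
  ],
  "twist": [0, 0, 0],
  "claw": [1, 1, 1]
}}

```text
time: 12.55
eef_pos: [0.5564, 0.1336, 0.4055]
eef_rot: [-0.14, 0.693, 0.14, 0.693]
ft_force: [-0.1, 0.1, 0.1]
opening: 0.0854
```

```bash
python3 m.py w5
python3 - <<'E'
from h import *
f=np.load("pics/w5.npz"); P=f["P"]; o=f["p"][:2]; M=R.from_quat(f["q"]).as_matrix(); print(M.round(3)); q=(P[...,:2]-o)@np.c_[M[:2,2],M[:2,1]]
Z=P[...,2]
m=(Z>.106)&(Z<.132)&(abs(q[...,0])<.06)&(abs(q[...,1])<.04)
print(m.sum(),cv2.minAreaRect((q[m]*1000).astype(np.float32)),np.percentile(Z[m],[5,50,95]))
m=(Z>.106)&(Z<.121)&(abs(q[...,0])<.06)&(abs(q[...,1])<.04)
print(m.sum(),cv2.minAreaRect((q[m]*1000).astype(np.float32)),np.percentile(Z[m],[5,50,95]))
im,d=camera("scene"); cv2.imwrite("pics/c5.png",cv2.resize(im[130:320,200:420,::-1],None,fx=3.6,fy=3.15,interpolation=2))
E
```

```text
[0.5564 0.1336 0.4055] [-0.1  0.1  0.1] 0.08541910759517328 12.55
[[-0.    -0.389  0.921]
 [ 0.     0.921  0.389]
 [-1.     0.    -0.   ]]
4166 ((1.7885589599609375, -0.07570648193359375), (89.31966400146484, 54.136146545410156), 0.36068177223205566) [0.11513158 0.11671202 0.12792834]
3154 ((1.7885589599609375, -0.07570648193359375), (89.31966400146484, 54.136146545410156), 0.36068177223205566) [0.11498398 0.11636682 0.11772543]
```

View pics/w5.png

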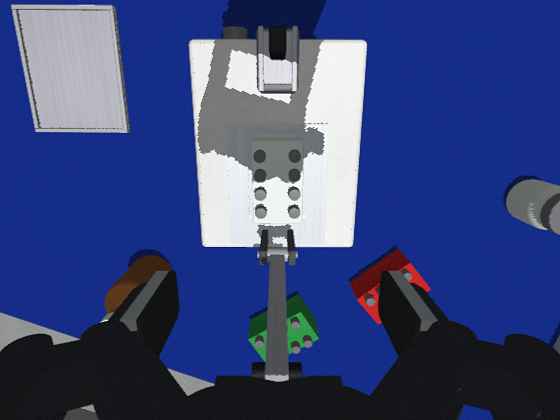

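View pics/c5.png

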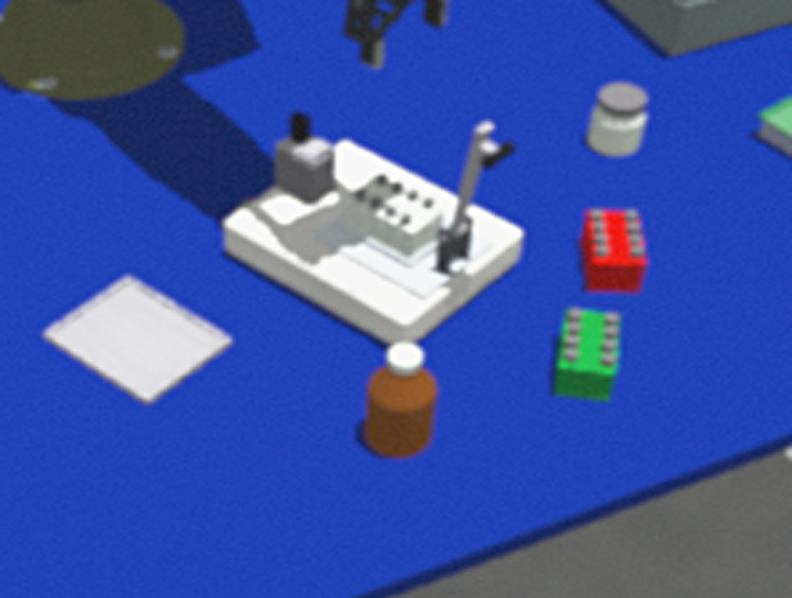

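Request:
{"api": "step_arm", "payload": {
  "travel": [
    [35, 0, 1.8],
    [75, 0, 1.8],
    [115, 0, 1.8],
    [150, 0, 1.8],
    [180, 0, 1.8],
    [205, 0, 1.8],
    [225, 0, 1.8],
    [240, 0, 1.8],
    [250, 0, 1.8],
    [255, 0, 1.8],
    [255, 0, 1.8],
    [255, 0, 1.8]
  ],
  "twist": [0, 0, 0, 0, 0, 0, 0, 0, 0, 0, 0, 0],
  "claw": [1, 1, 1, 1, 1, 1, 1, 1, 1, 1, 1, 0.9],
  "squeeze": 30
}}

```text
time: 13.85
eef_pos: [0.5579, 0.1341, 0.1514]
eef_rot: [-0.14, 0.693, 0.14, 0.693]
ft_force: [0.7, 0.7, 0.3]
opening: 0.0773
```

Request:
{"api": "step_arm", "payload": {
  "travel": [
    [0, 0, 0],
    [0, 0, 0],
    [0, 0, 0],
    [0, 0, 0],
    [0, 0, 0],
    [0, 0, 0],
    [0, 0, 0],
    [0, 0, 0]
  ],
  "twist": [0, 0, 0, 0, 0, 0, 0, 0],
  "claw": [0.8, 0.75, 0.7, 0.65, 0.6, 0.5, 0.5, 0.5]
}}

```text
time: 14.65
eef_pos: [0.5577, 0.1339, 0.151]
eef_rot: [-0.14, 0.693, 0.14, 0.693]
ft_force: [-0.3, -0.9, 5.6]
opening: 0.0536
```

```bash
python3 m.py w6; python3 -c "
from h import *
print(cal('wrist',status.state())[0][0,0])"
```

```text
[0.5577 0.1339 0.151 ] [-0.3 -0.9  5.6] 0.053614979510977274 14.65
342.4898891268603
```

View pics/w6.png

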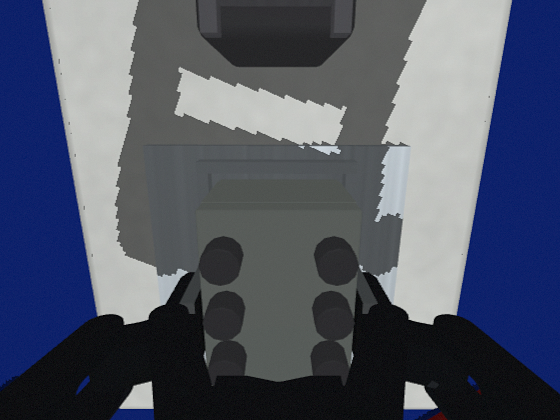

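Request:
{"api": "step_arm", "payload": {
  "travel": [
    [-3, 0, 0],
    [-8, 0, 0],
    [-16, 0, 0],
    [-28, 0, 0],
    [-45, 0, 0],
    [-60, 0, 0],
    [-75, 0, 0],
    [-85, 0, 0],
    [-90, 0, 0],
    [-90, 0, 0]
  ],
  "twist": [0, 0, 0, 0, 0, 0, 0, 0, 0, 0],
  "claw": [0.5, 0.5, 0.5, 0.5, 0.5, 0.5, 0.5, 0.5, 0.5, 0.5]
}}

```text
time: 15.7
eef_pos: [0.5576, 0.134, 0.2413]
eef_rot: [-0.14, 0.693, 0.14, 0.693]
ft_force: [-0.5, 0.2, -1.1]
opening: 0.0536
```

```bash
python3 m.py w7
python3 - <<'E'
from h import *
# tray from start wrist image and w5
f=np.load("pics/wrist0.npz"); im,d=f["im"],f["d"]
K=np.array(get_calibration("wrist")["camera_matrix"])
T=cal("wrist",dict(eef_pos=[0.549837,0,.303295],eef_rot=[ 0.4997113 ,  0.50032046, -0.50028295,  0.49968492]))[1]
for nm,im,T,roi in [("w0",im,T,(225,370,190,365)),("w5",np.load("pics/w5.npz")["im"],cal("wrist",dict(eef_pos=np.load("pics/w5.npz")["p"],eef_rot=np.load("pics/w5.npz")["q"]))[1],(0,140,0,140))]:
    b=im.astype(int); m=(b[...,2]-b[...,0]<60); r=np.zeros_like(m); r[roi[0]:roi[1],roi[2]:roi[3]]=1; m=(m&r).astype(np.uint8)
    m=cv2.morphologyEx(m,cv2.MORPH_OPEN,np.ones((5,5)))
    c=max(cv2.findContours(m,0,1)[0],key=cv2.contourArea)
    W=np.array([rayz(K,T,p[0][0],p[0][1],.01)[:2]*1000 for p in c],np.float32)
    rr=cv2.minAreaRect(cv2.convexHull(W)); print(nm,rr,cv2.boxPoints(rr).round(0).tolist())
E
```

```text
[0.5576 0.134  0.2413] [-0.5  0.2 -1.1] 0.0536168622642168 15.7
w0 ((548.4993286132812, -147.4939727783203), (150.4930419921875, 129.20391845703125), 22.526277542114258) [[454.0, -117.0], [504.0, -236.0], [643.0, -178.0], [593.0, -59.0]]
w5 ((547.1011352539062, -150.75607299804688), (150.01666259765625, 126.30757141113281), 22.509126663208008) [[454.0, -121.0], [502.0, -238.0], [641.0, -180.0], [592.0, -64.0]]
```

View pics/w7.png

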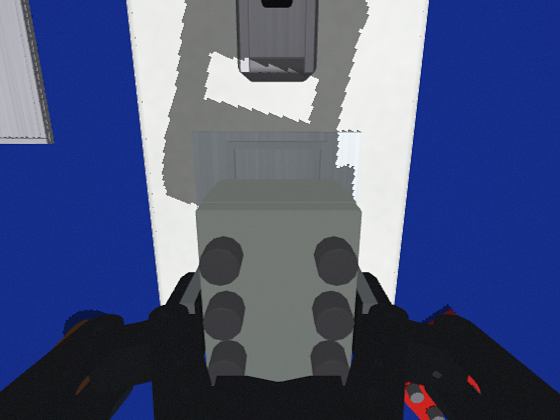

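Request:
{"api": "step_arm", "payload": {
  "travel": [
    [0, -10, -5],
    [0, -30, -14],
    [0, -55, -26],
    [0, -85, -40],
    [0, -115, -54],
    [0, -145, -68],
    [0, -175, -82],
    [0, -202, -94],
    [0, -225, -105],
    [0, -242, -113],
    [0, -251, -117],
    [0, -255, -119]
  ],
  "twist": [0, 0, 0, 0, 0, 0, 0, 0, 0, 0, 0, 0],
  "claw": [0.5, 0.5, 0.5, 0.5, 0.5, 0.5, 0.5, 0.5, 0.5, 0.5, 0.5, 0.5]
}}

```text
time: 16.95
eef_pos: [0.5467, -0.1481, 0.2402]
eef_rot: [-0.14, 0.693, 0.14, 0.693]
ft_force: [0.3, 0.5, -2.7]
opening: 0.0535
```

Request:
{"api": "step_arm", "payload": {
  "travel": [
    [10, 0, 0],
    [25, 0, 0],
    [40, 0, 0],
    [55, 0, 0],
    [70, 0, 0],
    [80, 0, 0],
    [80, 0, 0]
  ],
  "twist": [0, 0, 0, 0, 0, 0, 0],
  "claw": [0.5, 0.5, 0.5, 0.5, 0.5, 0.5, 0.5]
}}

```text
time: 17.65
eef_pos: [0.5465, -0.1464, 0.159]
eef_rot: [-0.14, 0.694, 0.141, 0.692]
ft_force: [-0.5, 0.5, -1.7]
opening: 0.0536
```

```bash
python3 m.py w8
python3 - <<'E'
from h import *
im,d=camera("side"); cv2.imwrite("pics/s8.png",cv2.resize(im[140:340,180:400,::-1],None,fx=3,fy=3,interpolation=2))
E
```

```text
[ 0.5465 -0.1464  0.159 ] [-0.5  0.5 -1.7] 0.053599893113881 17.65
```

View pics/w8.png

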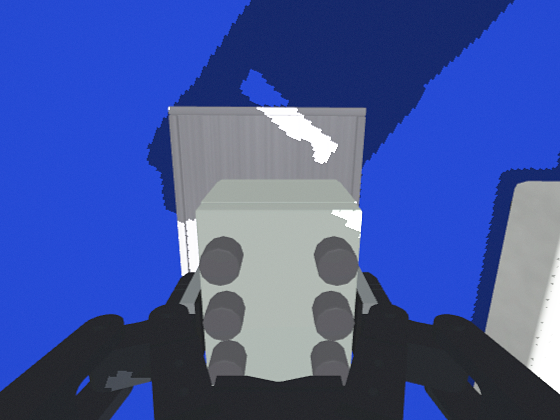

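View pics/s8.png

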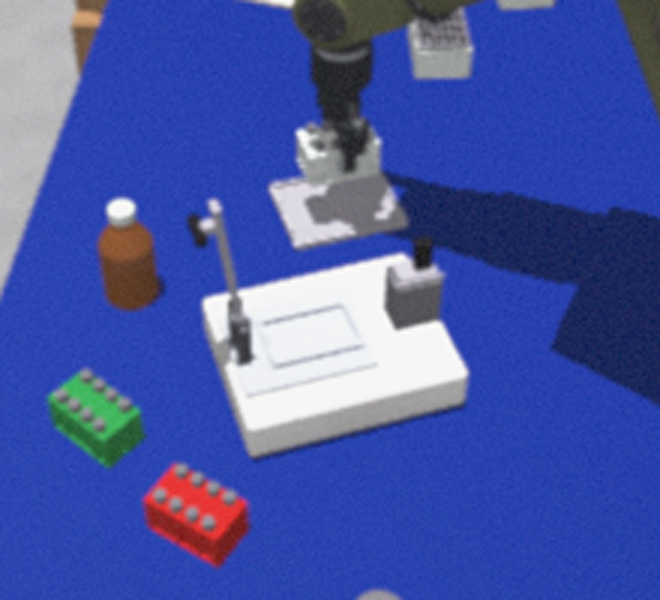

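Run:
```python
from h import *
f=np.load("pics/w8.npz"); K,T=cal("wrist",dict(eef_pos=f["p"],eef_rot=f["q"])); M=R.from_quat(f["q"]).as_matrix()
for u,v in [(169,107),(366,107),(183,260),(360,200)]:
    w=rayz(K,T,u,v,.01); print(w.round(4),f["P"][v,u].round(3),((w-f["p"])@M*1000).round(1))
cv2.imwrite("pics/w8c.png",cv2.resize(f["im"][90:300,150:390,::-1],None,fx=3,fy=2.8,interpolation=0))
im=np.load("pics/w8.npz")["im"]
```

```text
[ 0.5023 -0.2366  0.01  ] [ 0.502 -0.237  0.01 ] [149.  -66.1 -75.6]
[ 0.4552 -0.1254  0.01  ] [ 0.454 -0.123 -0.   ] [149.2  54.6 -75.6]
[ 0.5963 -0.1964  0.01  ] [ 0.596 -0.196  0.01 ] [148.8 -65.7  26.7]
[ 0.5094 -0.1021  0.01  ] [ 0.511 -0.099  0.001] [149.1  55.  -16.6]
```

View pics/w8c.png

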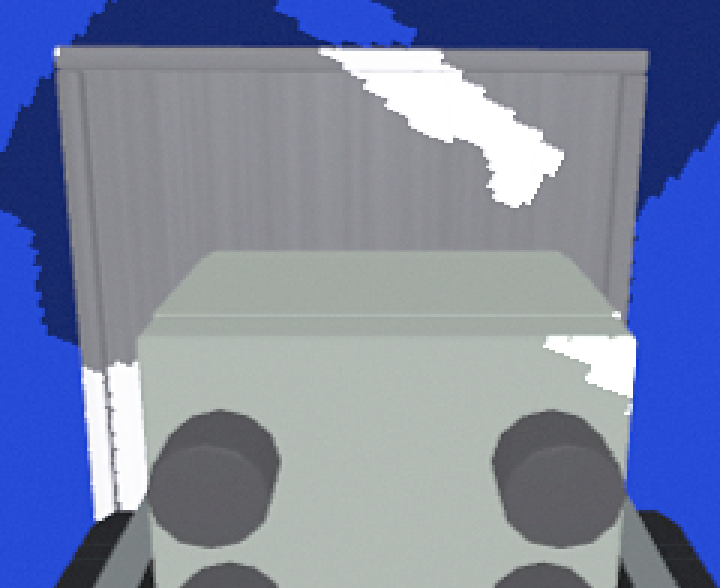

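Request:
{"api": "step_arm", "payload": {
  "travel": [
    [8, -3, 0],
    [20, -5.5, 0],
    [34, -5.5, 0],
    [46, -5.5, 0],
    [56, -5.5, 0],
    [62, -5.5, 0],
    [65, -5.5, 0],
    [67, -5.5, 0],
    [68, -5.5, 0],
    [68, -5.5, 0]
  ],
  "twist": [0, 0, 0, 0, 0, 0, 0, 0, 0, 0],
  "claw": [0.5, 0.5, 0.5, 0.5, 0.5, 0.5, 0.5, 0.5, 0.5, 0.5]
}}

```text
time: 18.75
eef_pos: [0.5493, -0.1523, 0.0929]
eef_rot: [-0.14, 0.693, 0.14, 0.693]
ft_force: [-0.1, 0.6, -1.6]
opening: 0.0536
```

Request:
{"api": "step_arm", "payload": {
  "travel": [
    [1, 0, 0],
    [1, 0, 0],
    [2, 0, 0],
    [2, 0, 0]
  ],
  "twist": [0, 0, 0, 0],
  "claw": [0.5, 0.5, 0.5, 0.5]
}}

```text
time: 19.15
eef_pos: [0.5491, -0.1523, 0.0906]
eef_rot: [-0.14, 0.693, 0.14, 0.693]
ft_force: [0.3, 0.1, -1.6]
opening: 0.0536
```

Request:
{"api": "step_arm", "payload": {
  "travel": [
    [0.5, 0, 0],
    [0.5, 0, 0],
    [1, 0, 0],
    [1, 0, 0]
  ],
  "twist": [0, 0, 0, 0],
  "claw": [0.5, 0.5, 0.5, 0.5]
}}

```text
time: 19.55
eef_pos: [0.5492, -0.1523, 0.0901]
eef_rot: [-0.14, 0.693, 0.14, 0.693]
ft_force: [-3.0, 1.5, 4.6]
opening: 0.054
```

Contact: the vertical force went from -1.6 to +4.6 N. I'll release slowly.

Request:
{"api": "step_arm", "payload": {
  "travel": [
    [0, 0, 0],
    [0, 0, 0],
    [0, 0, 0],
    [0, 0, 0],
    [0, 0, 0],
    [0, 0, 0],
    [0, 0, 0],
    [-10, 0, 0],
    [-25, 0, 0],
    [-45, 0, 0],
    [-65, 0, 0],
    [-90, 0, 0]
  ],
  "twist": [0, 0, 0, 0, 0, 0, 0, 0, 0, 0, 0, 0],
  "claw": [0.66, 0.7, 0.76, 0.84, 0.92, 1, 1, 1, 1, 1, 1, 1]
}}

```text
time: 20.75
eef_pos: [0.549, -0.1522, 0.1815]
eef_rot: [-0.14, 0.693, 0.14, 0.693]
ft_force: [-0.1, 0.5, 0.3]
opening: 0.0854
```

Request:
{"api": "step_arm", "payload": {
  "travel": [
    [-30, 0, 0],
    [-70, 0, 0],
    [-110, 0, 0],
    [-150, 0, 0],
    [-150, 0, 0]
  ],
  "twist": [0, 0, 0, 0, 0],
  "claw": [1, 1, 1, 1, 1]
}}

```text
time: 21.25
eef_pos: [0.5497, -0.1524, 0.3371]
eef_rot: [-0.142, 0.69, 0.138, 0.696]
ft_force: [-0.2, 0.0, 0.9]
opening: 0.0857
```

```bash
python3 m.py w9
python3 - <<'E'
from h import *
f=np.load("pics/w9.npz"); P=f["P"]; o=f["p"][:2]; M=R.from_quat(f["q"]).as_matrix(); q=(P[...,:2]-o)@np.c_[M[:2,2],M[:2,1]]
Z=P[...,2]; m=(Z>.045)&(Z<.059)&(abs(q[...,0])<.07)&(abs(q[...,1])<.045)
A=np.c_[q[m],np.ones(m.sum())]; print(cv2.minAreaRect((q[m]*1000).astype(np.float32)),np.percentile(Z[m],[5,50,95]),"tilt",np.linalg.lstsq(A,Z[m],rcond=None)[0])
im,d=camera("side"); cv2.imwrite("pics/s9.png",cv2.resize(im[140:340,180:400,::-1],None,fx=3,fy=3,interpolation=2))
K,T=cal("side")
im,d=camera("scene"); save("c9.png",im)
for l in ["tip_box","bottle","jar"]: print(l,[np.round(x["at"],1) for x in mark_of(l,"scene")[:1]])
E
```

```text
[ 0.5497 -0.1524  0.3371] [-0.2  0.   0.9] 0.08569381197937044 21.25
((0.3114013671875, 1.4426288604736328), (54.023521423339844, 89.57463073730469), 89.99878692626953) [0.05402901 0.05538899 0.05668245] tilt [ 0.00436903 -0.00253694  0.05536372]
tip_box [array([134.8, 246.3])]
bottle [array([311.6, 266.9])]
jar [array([369.8, 177.9])]
```

View pics/w9.png

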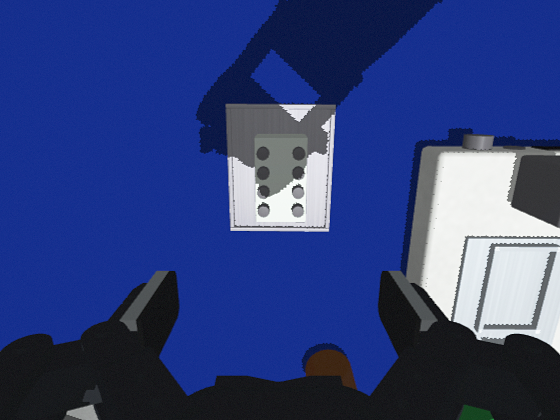

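View pics/s9.png

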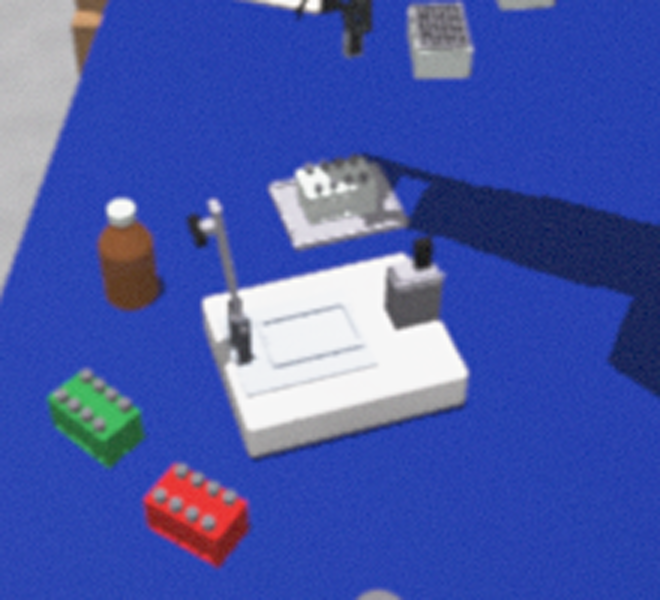

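The rack stands centred and flat in the tray (wrist (281,180)), with its top at 55 mm as expected. The bar is up, the tab is off, and nothing else has moved.

```bash
python3 -c "
from rig import arm
print(arm.close_job())"
```

```text
the job is handed in; nothing more can be done
None
```

The job is done and handed in at about 21.5 s of the 64 s allowed. I slid the safety tab off the bar, swung the bar up, and set the white rack down in the tray.

- **Tab:** it sits at about 26 mm of travel, from the measured distance between fin and handle, well past the 14 mm needed to free the bar.
- **Bar:** I swung it along its arc to a commanded 1.75 rad and released it; it stayed standing. Force readings between moves were under about 10 N.
- **Rack:** it lies in the tray with its top at 55 mm and a fitted tilt under 0.3°. The first wrist estimate of the tray's position was about 5 mm off sideways, so I corrected it from a closer view before lowering. The rack touched down at about 5 N, and I released it slowly.
- **Surroundings:** the side view shows the bottle and tip box where they started, and the red and green look-alikes too. The scene camera's detected positions for the tip box, bottle and jar differ from the start by at most about 5 pixels, which I took as detector scatter. The jar is mostly outside the cropped side view, so it rests on its detection alone (within 1 pixel).

The gripper ended well clear above the tray, touching nothing. No check failed.

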